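Set out the purple crystals on their plinths

TASK

Set out the four purple crystal towers on the stall's four round cream-topped black plinths by size, starting with the tallest crystal on the largest plinth and working down in order to the smallest crystal on the smallest plinth. Stand each one upright in the middle of its plinth, setting it down gently without dropping it, and leave the two yellow crystals where they stand.

Things in the scene. Friction and masses are not known exactly. Their poses are not given: they have to be found in the camera images.
- purple_small: The smallest of four purple crystal towers: an upright loose six-sided prism with a pointed top, 50 mm high, 26 mm across its flats (30 mm across its corners), straight-sided up to 38 mm and tapering above to the point; about 70 g. Origin at the centre of its underside, z up; two of the six flats face its own +y and -y, the others lie 60 degrees round.
- purple_medium: The second smallest of four purple crystal towers: an upright loose six-sided prism with a pointed top, 66 mm high, 30 mm across its flats (35 mm across its corners), straight-sided up to 50 mm and tapering above to the point; about 130 g. Origin at the centre of its underside, z up; two of the six flats face its own +y and -y, the others lie 60 degrees round.
- purple_large: The second tallest of four purple crystal towers: an upright loose six-sided prism with a pointed top, 82 mm high, 34 mm across its flats (39 mm across its corners), straight-sided up to 62 mm and tapering above to the point; about 200 g. Origin at the centre of its underside, z up; two of the six flats face its own +y and -y, the others lie 60 degrees round.
- purple_tallest: The tallest of four purple crystal towers: an upright loose six-sided prism with a pointed top, 98 mm high, 38 mm across its flats (44 mm across its corners), straight-sided up to 74 mm and tapering above to the point; about 300 g. Origin at the centre of its underside, z up; two of the six flats face its own +y and -y, the others lie 60 degrees round.
- plinth_small: The smallest and lowest of four round black display plinths with a flat cream top: 60 mm in diameter, 10 mm high, fixed to the table. Origin at the centre of its underside on the table, z up; the top is 10 mm above it.
- plinth_medium: The second smallest of four round black display plinths with a flat cream top: 72 mm in diameter, 18 mm high, fixed to the table. Origin at the centre of its underside on the table, z up; the top is 18 mm above it.
- plinth_large: The second largest of four round black display plinths with a flat cream top: 84 mm in diameter, 26 mm high, fixed to the table. Origin at the centre of its underside on the table, z up; the top is 26 mm above it.
- plinth_tallest: The largest and highest of four round black display plinths with a flat cream top: 96 mm in diameter, 34 mm high, fixed to the table. Origin at the centre of its underside on the table, z up; the top is 34 mm above it. All things here stand at least 90 mm apart, centre to centre. Two ring boxes (50 x 50 x 40 mm) and a black loupe (44 mm wide, 36 mm high) stand among them: no part of the job.
- yellow_short: A yellow crystal tower of the same shape, loose, 66 mm high, 30 mm across its flats: not part of the display, stays where it stands. Origin at the centre of its underside, z up.
- yellow_tall: A yellow crystal tower of the same shape, loose, 98 mm high, 38 mm across its flats: not part of the display, stays where it stands. Origin at the centre of its underside, z up.
There are look-alikes about, which are no part of the job. Leave any red or turquoise look-alike of the purple_tallest alone.

How it is judged:
By the outcome, as a careful person would: the job done as asked, in the order asked, and still so for the second after the job is handed in, with the robot touching nothing.
It also fails if it takes over 106 s, if anything falls off the work surface, if the arm or the gripper's body presses on something with over 40 N, if the wrist force passes 120 N, or if a joint passes its speed limit or range.

ROBOT

A 6-joint arm with a two-finger parallel gripper is mounted at the origin on the work surface. World frame = base frame: x ahead of the robot, y to its left, z up, the work surface at z = 0. Lengths are in m, angles in rad, forces in N, time in s.
With the tool pointing down it reaches from about 0.35 to 0.8 m from the base axis. Payload 7.3 kg.
Tool frame: the origin (TCP) lies at the very end of the fingers, on their centre line; the grasp point (between the pads) lies 19 mm behind it; z points along the fingers, y is the line along which they close (so a half turn about z gives the same grasp; the last joint's range is limited). The gripper opens to 85 mm and grips with 20 to 120 N. Pads are 22 mm wide; open, the fingers measure 114 mm over their backs; the gripper's body (76 mm by 85 mm) begins 54 mm behind the grasp point. The pads swing forward as they close: fully open they stand 13 mm farther back than shut.
Start: joints at [1.14, 0.342, 1.524, -0, 1.275, -0.146], TCP at [0.147, 0.504, 0.231] pointing down, gripper open.
Joint ranges: [-2.53, 2.53], [-0.77, 2.02], [0.04, 2.7], [-1, 4.14], [0.28, 2.66], [-3.11, 3.11]. Speed limits (rad/s): [2.57, 2.57, 3.14, 3.14, 3.14, 3.14].

INTERFACE

Orientations are given as a 3x3 rotation matrix whose columns are the frame's x, y, z axes.
In Python, from rig import bot, claw, vision, close_job, status gives the robot as it stands. The module is installed in compiled form; this text tells all that it offers. Calls block until the motion is done:
- bot.move_ptp(position, orientation): joint-space move of the TCP to a pose.
- bot.line_to(position, rate=0.15, ori=None, guard=None): straight line of the TCP; ori=None keeps the orientation; rate is the mean speed in m/s. With guard (N) it stops when the force on the tool has changed by that much, and returns True; else False.
- bot.movej(angles): joint-space move.
- claw.gripper_to(opening): finger opening in m; the grip force is fixed at half the most; returns when the fingers have stopped.
- bot.hold(seconds).
- bot.solve_ik(position, orientation): joint angles nearest the present ones, or None.
- vision.snapshot(name): name is "scene" or "top"; returns a dict with "color" (400x640x3 uint8, red, green, blue), "vertical_fov" (degrees; the focal length in pixels is half the picture's height over the tangent of half this angle, whatever the lens; pixels are square), "cx", "cy" (the principal point, pixels), "position" and "attitude" of the camera in the world. Camera axes: x right, y down, z forward; pixel columns grow to the right and rows downward; lengths in m; the calibration is good to about 2 mm. A picture is of the moment at which its call begins. There is no depth.
A pose or a line that the arm cannot do raises bot.MotionError and nothing moves.
- close_job(): hands the job in; it is judged then, once.
Readings, each from a call of its own:
- status.current_time(): time.
- status.current_q(): joint angles.
- status.current_joint_vel(): joint speeds.
- status.current_effort(): joint torques, N m.
- status.current_tool_pos(): TCP position.
- status.current_orientation(): TCP orientation.
- status.current_wrist_force(): force on the tool from outside, world axes, zero at the start.
- status.current_wrist_torque(): the same for the moment, N m.
- status.current_finger_gap(): finger opening in m.
- status.current_grasp_force(): force on a finger pad.
Only numpy, scipy, OpenCV 4.12 (cv2) and the standard library are available. Lean on these libraries where they do the work, as an engineer would, in place of code of your own. Each camera call takes 0.05 s, during which the arm holds its last target. There are 200 camera calls.

## Working session

There is one attempt and no reset: what is moved stays moved. The work goes in short steps, each a Python script; the robot and the scene stay as the last script left them, time stands still between calls to the robot, and variables do not carry over. Pictures are saved under pics/ and viewed, at most 14 in all, crops included, and the job is handed in when it is done.

```bash
mkdir -p pics; python3 - <<'E'
from rig import bot, claw, vision, status
import cv2,pickle
d={}
for n in("scene","top"):
    s=vision.snapshot(n); d[n]=s
    cv2.imwrite(f"pics/{n}0.png",s["color"][:,:,::-1])
    print(n,s["vertical_fov"],s["cx"],s["cy"],s["position"],s["attitude"])
pickle.dump(d,open("d0.pkl","wb"))
print(status.current_time(),status.current_orientation())
E
```

```text
scene 56.8981252867832 330.380449975245 196.18564679698054 [0.93084042 0.45670624 0.6127018 ] [[-0.77076103  0.43973108 -0.46104666]
 [ 0.6370703   0.52249391 -0.56669352]
 [-0.00829868 -0.73050441 -0.68285755]]
top 50.44599379783386 315.19283050410047 200.45560241031538 [ 0.36262442 -0.02523663  1.19752069] [[ 0.02039033 -0.98792166  0.15360675]
 [-0.99977244 -0.01918457  0.00932801]
 [-0.00626846 -0.153762   -0.98808803]]
0.1 [[-9.59715336e-01  2.80973589e-01 -5.62071796e-04]
 [ 2.80974093e-01  9.59714505e-01 -1.27559277e-03]
 [ 1.81020575e-04 -1.38213356e-03 -9.99999028e-01]]
```

View pics/top0.png

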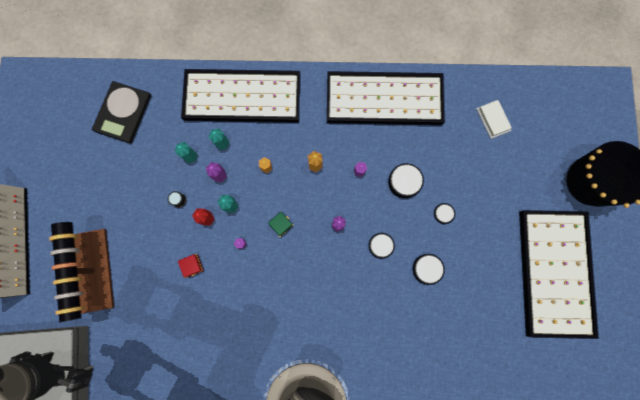

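View pics/scene0.png

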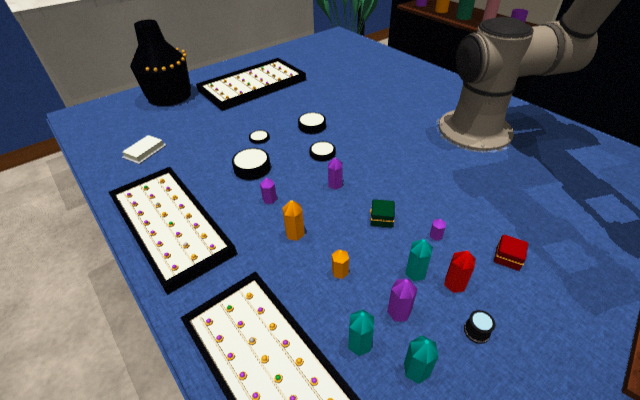

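Purple candidates in top/scene pixels are tallest (215,171)/(402,298), small (240,243)/(438,229), large (338,223)/(335,173) and medium (361,169)/(268,190). The turquoise crystals (184,151), (217,137), (227,203) and the red one (202,216) are look-alikes. The yellows are at (265,163) and (315,160). Plinths in the top view are tallest (406,180), large (429,269), medium (381,245) and small (444,213). Next I'll fit models in both views.

```bash
cat > fit.py <<'E'
import numpy as np,cv2
from scipy.optimize import minimize
DIM=dict(small=(.05,.026,.038),medium=(.066,.03,.05),large=(.082,.034,.062),tallest=(.098,.038,.074))
PL=dict(small=(.03,.01),medium=(.036,.018),large=(.042,.026),tallest=(.048,.034))
def proj(s,P):
    f=200/np.tan(np.radians(s["vertical_fov"])/2)
    c=(np.atleast_2d(P)-s["position"])@np.array(s["attitude"])
    return c[:,:2]/c[:,2:]*f+[s["cx"],s["cy"]]
def ray(s,uv,z):
    f=200/np.tan(np.radians(s["vertical_fov"])/2)
    d=np.array(s["attitude"])@np.array([(uv[0]-s["cx"])/f,(uv[1]-s["cy"])/f,1])
    p=np.array(s["position"]); return (p+d*(z-p[2])/d[2])[:2]
def prism(n,x,y,a,z0=0):
    h,w,hs=DIM[n]; r=w/np.sqrt(3); t=a+np.arange(6)*np.pi/3  # corner on own +x
    c=np.c_[x+r*np.cos(t),y+r*np.sin(t)]
    return np.vstack([np.c_[c,np.full(6,z0)],np.c_[c,np.full(6,z0+hs)],[[x,y,z0+h]]])
def disc(r,x,y,z):
    t=np.linspace(0,2*np.pi,60); return np.c_[x+r*np.cos(t),y+r*np.sin(t),0*t+z]
def purple(s):
    h=cv2.cvtColor(s["color"],cv2.COLOR_RGB2HSV)
    return ((h[...,0]>135)&(h[...,0]<160)&(h[...,1]>110)&(h[...,2]>50)).astype(np.float32)
def cream(s):
    h=cv2.cvtColor(s["color"],cv2.COLOR_RGB2HSV)
    return ((h[...,1]<60)&(h[...,2]>120)).astype(np.float32)
K=8
def cost(s,m,P):
    q=proj(s,P); o=np.floor(q.mean(0)).astype(int)-35
    hull=cv2.convexHull(np.round(((q-o+.5)*K-.5)*16).astype(np.int32))
    im=np.zeros((70*K,70*K),np.uint8); cv2.fillConvexPoly(im,hull,1,shift=4)
    r=im.reshape(70,K,70,K).mean((1,3)); M=np.zeros((70,70),np.float32)
    y0,x0=max(o[1],0),max(o[0],0); sub=m[y0:o[1]+70,x0:o[0]+70]
    M[y0-o[1]:y0-o[1]+sub.shape[0],x0-o[0]:x0-o[0]+sub.shape[1]]=sub
    return ((r-M)**2).sum()/r.sum()
def fit(views,masks,model,x0,step):
    f=lambda p:sum(cost(s,m,model(p)) for s,m in zip(views,masks))
    sx=np.vstack([x0]+[np.array(x0)+np.eye(len(x0))[i]*step[i] for i in range(len(x0))])
    r=minimize(f,x0,method="Nelder-Mead",options=dict(initial_simplex=sx,xatol=1e-5,fatol=1e-5,maxiter=300)); return r.x,r.fun
def fit_prism(n,views,xy,z0=0):
    ms=[purple(s) for s in views]
    return min((fit(views,ms,lambda p:prism(n,*p,z0),[*xy,a],[.008,.008,.15]) for a in np.radians([0,20,40])),key=lambda r:r[1])
E
cat > m.py <<'E'
import pickle; from fit import *
d=pickle.load(open("d0.pkl","rb")); T,S=d["top"],d["scene"]
px=dict(tallest=(215,171),small=(240,243),large=(338,223),medium=(361,169))
pp=dict(tallest=(406,180),large=(429,269),medium=(381,245),small=(444,213))
res={}
for n in px:
    xy=ray(T,px[n],DIM[n][0]*.7)
    for lab,v in(("both",[T,S]),("T",[T]),("S",[S])):
        p,e=fit_prism(n,v,xy); print(n,lab,p[:2].round(4),round(np.degrees(p[2])%60,1),round(e,3))
        if lab=="both": res[n]=p
for n in pp:
    xy=ray(T,pp[n],PL[n][1])
    for lab,v in(("both",[T,S]),("T",[T]),("S",[S])):
        p,e=fit(v,[cream(s) for s in v],lambda p:disc(p[2],p[0],p[1],PL[n][1]),[*xy,PL[n][0]],[.006,.006,.004])
        print("pl",n,lab,p.round(4),round(e,3))
        if lab=="both": res["pl_"+n]=p
pickle.dump(res,open("res.pkl","wb"))
for n,uv,z in(("ylo_s",(265,163),.05),("ylo_t",(315,160),.07),("tq",(184,151),.07),("tq",(217,137),.07),("tq",(227,203),.07),("red",(202,216),.07),("loupe",(176,199),.036),("gbox",(280,223),.04),("rbox",(190,265),.04)): print(n,ray(T,uv,z).round(3))
c=S["color"][210:390,310:510]; c=cv2.resize(c,None,fx=3,fy=3,interpolation=cv2.INTER_CUBIC)
for n in("tallest","small"):
    for q in proj(S,prism(n,*res[n])): cv2.circle(c,tuple(int(v) for v in (q-[310,210]+.5)*3),2,(255,255,255),-1)
cv2.imwrite("pics/crop1.png",c[:,:,::-1])
E
python3 m.py
```

```text
tallest both [0.6174 0.2646] 24.0 0.1
tallest T [0.6179 0.2644] 36.9 0.072
tallest S [0.6171 0.2644] 24.1 0.024
small both [0.4214 0.1917] 28.3 0.138
small T [0.4218 0.1922] 35.9 0.095
small S [0.4209 0.1913] 28.8 0.032
large both [ 0.4803 -0.0787] 50.2 0.157
large T [ 0.4812 -0.079 ] 45.3 0.082
large S [ 0.4787 -0.0803] 49.4 0.044
medium both [ 0.6367 -0.1387] 20.7 0.162
medium T [ 0.6371 -0.1386] 18.3 0.083
medium S [ 0.6356 -0.1402] 10.2 0.041
pl tallest both [ 0.6078 -0.2683  0.043 ] 0.322
pl tallest T [ 0.6085 -0.268   0.0429] 0.05
pl tallest S [ 0.607  -0.2691  0.0431] 0.253
pl large both [ 0.3617 -0.3293  0.0381] 0.875
pl large T [ 0.3628 -0.3279  0.0368] 0.01
pl large S [ 0.3587 -0.3341  0.0415] 0.765
pl medium both [ 0.4259 -0.1976  0.0329] 1.165
pl medium T [ 0.425  -0.2     0.0309] 0.013
pl medium S [ 0.4285 -0.1884  0.0454] 0.921
pl small both [ 0.4178 -0.388   0.1216] 1.789
pl small T [ 0.5098 -0.3885  0.0372] 0.694
pl small S [ 0.3429 -0.6923  0.4825] 0.754
ylo_s [0.643 0.127]
ylo_t [ 0.65  -0.012]
tq [0.668 0.348]
tq [0.71 0.26]
tq [0.526 0.222]
red [0.49  0.288]
loupe [0.54  0.372]
gbox [0.478 0.081]
rbox [0.36 0.32]
```

View pics/crop1.png

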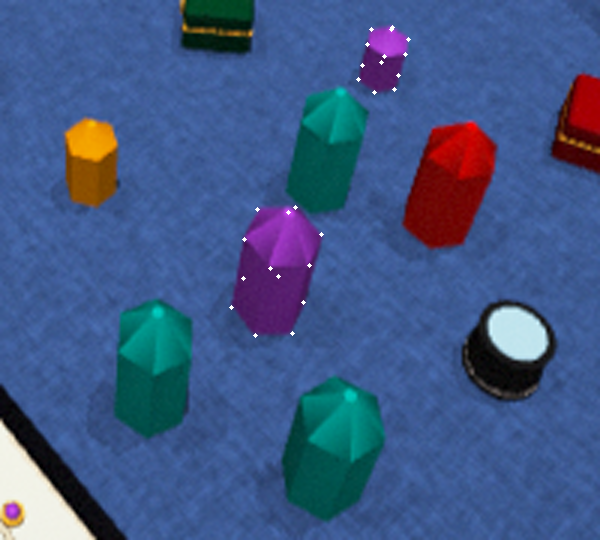

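```bash
cat > pl.py <<'E'
import pickle; from fit import *
d=pickle.load(open("d0.pkl","rb")); T,S=d["top"],d["scene"]; res=pickle.load(open("res.pkl","rb"))
pp=dict(tallest=(406,180),large=(429,269),medium=(381,245),small=(444,213))
for n in pp:
    xy=ray(T,pp[n],PL[n][1]); ms=[]; 
    for s in(T,S):
        u=proj(s,[*xy,PL[n][1]])[0].round().astype(int); _,L=cv2.connectedComponents(cream(s).astype(np.uint8))
        ms.append((L==L[u[1],u[0]]).astype(np.float32))
    for lab,v,m in(("both",[T,S],ms),("T",[T],ms[:1]),("S",[S],ms[1:])):
        p,e=fit(v,m,lambda p:disc(p[2],p[0],p[1],PL[n][1]),[*xy,PL[n][0]*.9],[.006,.006,.004])
        print("pl",n,lab,p.round(4),round(e,3))
        if lab=="both": res["pl_"+n]=p
pickle.dump(res,open("res.pkl","wb"))
E
python3 pl.py
cat > act.py <<'E'
import pickle; from fit import *
from rig import bot, claw, vision, status, close_job
res=pickle.load(open("res.pkl","rb"))
HG=dict(tallest=.056,large=.046,medium=.036,small=.025)   # grasp point height on crystal
def R(phi):
    c,s=np.cos(phi),np.sin(phi); return np.array([[-s,c,0],[c,s,0],[0,0,-1.]])
def say(*a): print(*a,"t",round(status.current_time(),2),"F",np.round(status.current_wrist_force(),1),"gap",round(status.current_finger_gap(),4))
def choose(phi,pts):
    best=None
    for f in(phi,phi+np.pi):
        qs=[bot.solve_ik(p,R(f)) for p in pts]
        if any(q is None for q in qs): continue
        k=max(abs(q[5]) for q in qs)
        if best is None or k<best[0]: best=(k,f)
    print("q6max",best); return R(best[1])
def pick_place(n,phideg,up=.15,dphi=0):
    x,y,_=res[n]; X,Y,_=res["pl_"+n]; w=DIM[n][1]; zt=HG[n]-.019; zp=PL[n][1]
    O=choose(np.radians(phideg),[[x,y,zt],[x,y,zt+up],[X,Y,zt+zp],[X,Y,zt+up]])
    bot.move_ptp([x,y,max(zt+.1,.13)],O); claw.gripper_to(w+.024)
    if bot.line_to([x,y,zt],rate=.1,guard=8): say("CONTACT"); return
    claw.gripper_to(0); say("gripped",round(status.current_grasp_force(),1))
    bot.line_to([x,y,zt+up],rate=.15); say("lifted",round(status.current_grasp_force(),1))
    bot.move_ptp([X,Y,zt+up],O); bot.line_to([X,Y,zt+zp+.012],rate=.15); bot.hold(.3)
    say("above"); hit=bot.line_to([X,Y,zt+zp-.004],rate=.015,guard=3)
    say("touch",hit,status.current_tool_pos()[2]-zt-zp)
    claw.gripper_to(w+.012); bot.hold(.2)
    bot.line_to([X,Y,zt+zp+.12],rate=.15); say("done")
E
python3 - <<'E'
from act import *
pick_place("tallest",114)
for n in("top","scene"): cv2.imwrite(f"pics/{n}1.png",vision.snapshot(n)["color"][:,:,::-1])
E
```

```text
pl tallest both [ 0.6078 -0.2683  0.0427] 0.036
pl tallest T [ 0.6083 -0.268   0.0429] 0.011
pl tallest S [ 0.6071 -0.269   0.0428] 0.013
pl large both [ 0.3621 -0.3285  0.0368] 0.068
pl large T [ 0.3627 -0.3278  0.0369] 0.01
pl large S [ 0.3608 -0.3302  0.0371] 0.025
pl medium both [ 0.4242 -0.2006  0.0309] 0.069
pl medium T [ 0.425  -0.1999  0.031 ] 0.013
pl medium S [ 0.423  -0.2015  0.0307] 0.024
pl small both [ 0.5184 -0.3793  0.0249] 0.078
pl small T [ 0.5188 -0.3787  0.0251] 0.016
pl small S [ 0.5177 -0.3801  0.0245] 0.034
q6max (np.float64(1.442752637593948), np.float64(5.131268000863329))
gripped 61.7 t 3.85 F [0.1 0.  3.9] gap 0.0421
lifted 61.2 t 5.0 F [-0.6  0.2 -4. ] gap 0.0424
above t 8.07 F [ 0.6  0.4 -3.8] gap 0.0425
touch True 0.0011049038582639087 t 8.79 F [-0.2 -0.6  5.2] gap 0.0422
done t 10.18 F [-0.2 -0.3  0.2] gap 0.0498
```

View pics/scene1.png

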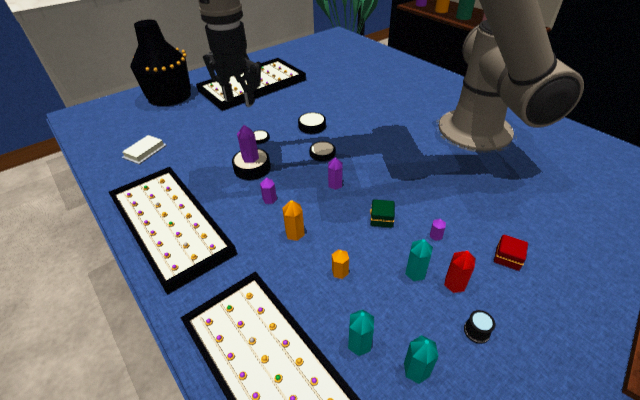

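The tallest crystal stands on the largest plinth (scene px about (248,150)). I'll measure its centring before continuing, because the gap read 42 mm instead of 38.

```bash
python3 - <<'E'
from act import *
v=[vision.snapshot("scene")]
p,e=fit_prism("tallest",v,res["pl_tallest"][:2],.034); print("placed S",p[:2],np.degrees(p[2])%60,e,res["pl_tallest"])
for a in range(0,60,5):
    c={n:round(fit([v[0]],[purple(v[0])],lambda p:prism(n,p[0],p[1],np.radians(a)),res[n][:2],[.003,.003])[1],4) for n in("small","medium","large")}
    print(a,c)
c=cv2.resize(v[0]["color"][100:220,220:370],None,fx=4,fy=4,interpolation=cv2.INTER_CUBIC)
cv2.imwrite("pics/crop2.png",c[:,:,::-1])
E
```

```text
placed S [ 0.60597025 -0.27119175] 12.326844314523562 0.032596037237837064 [ 0.60781992 -0.26828962  0.04273642]
0 {'small': np.float64(0.1092), 'medium': np.float64(0.3676), 'large': np.float64(0.071)}
5 {'small': np.float64(0.105), 'medium': np.float64(0.3723), 'large': np.float64(0.0971)}
10 {'small': np.float64(0.096), 'medium': np.float64(0.3534), 'large': np.float64(0.1086)}
15 {'small': np.float64(0.0825), 'medium': np.float64(0.349), 'large': np.float64(0.1148)}
20 {'small': np.float64(0.0617), 'medium': np.float64(0.3525), 'large': np.float64(0.1168)}
25 {'small': np.float64(0.0438), 'medium': np.float64(0.3588), 'large': np.float64(0.1137)}
30 {'small': np.float64(0.0405), 'medium': np.float64(0.3629), 'large': np.float64(0.1068)}
35 {'small': np.float64(0.0568), 'medium': np.float64(0.366), 'large': np.float64(0.0973)}
40 {'small': np.float64(0.0758), 'medium': np.float64(0.3666), 'large': np.float64(0.0726)}
45 {'small': np.float64(0.0914), 'medium': np.float64(0.3661), 'large': np.float64(0.0521)}
50 {'small': np.float64(0.1013), 'medium': np.float64(0.3648), 'large': np.float64(0.0376)}
55 {'small': np.float64(0.1084), 'medium': np.float64(0.3835), 'large': np.float64(0.0501)}
```

View pics/crop2.png

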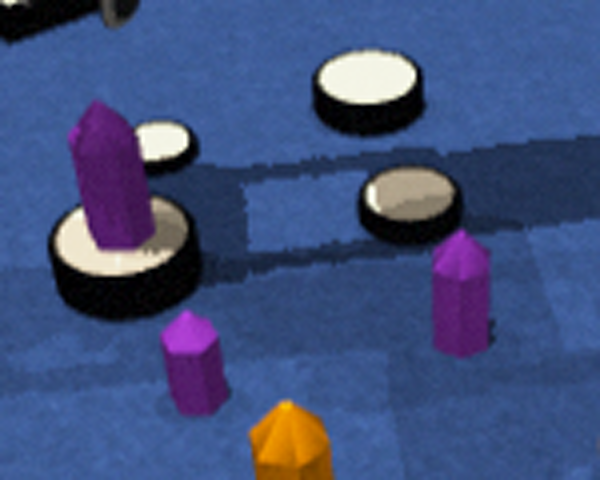

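The tallest is about 2.5 mm off its plinth centre and upright, which is fine. Its yaw estimate was the mirror solution. Allowing for that ambiguity, the usable yaws are large 50°, small 28° and medium 57°. Next is the large crystal, then the medium.

```bash
python3 - <<'E'
from act import *
pick_place("large",20)
s=vision.snapshot("scene")
p,e=fit_prism("large",[s],res["pl_large"][:2],.026); print("placed S",p[:2],np.degrees(p[2])%60,e)
cv2.imwrite("pics/scene3.png",s["color"][:,:,::-1])
E
```

```text
q6max (np.float64(1.2427482450075469), np.float64(0.3490658503988659))
gripped 59.6 t 13.25 F [-0.2  0.8  5.7] gap 0.0379
lifted 60.4 t 14.4 F [-0.6  0.  -2.3] gap 0.038
above t 16.68 F [ 0.5 -0.2 -2.7] gap 0.0379
touch True 0.000872064819259874 t 17.42 F [ 1.  -0.   5.5] gap 0.038
done t 18.82 F [-0.6  0.4 -0.9] gap 0.046
placed S [ 0.35890229 -0.33122567] 53.09586054799176 0.05002092925910423
```

View pics/scene3.png

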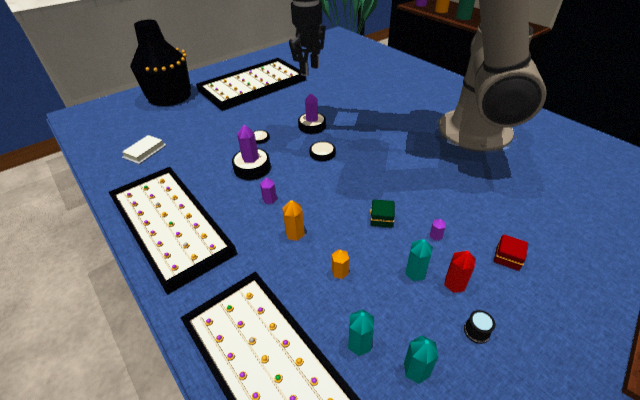

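Large is placed upright on its plinth (scene px (312,110)), about 2 mm off centre. I'll check the medium yaw with a quick offline scan before the grasp.

```bash
python3 - <<'E'
import pickle; from fit import *
d=pickle.load(open("d0.pkl","rb")); T,S=d["top"],d["scene"]; res=pickle.load(open("res.pkl","rb"))
for a in range(0,60,6):
    print(a,[[round(fit([v],[purple(v)],lambda p:prism(n,p[0],p[1],np.radians(a)),res[n][:2],[.003,.003])[1],3) for v in(T,S)] for n in("medium","tallest")])
E
```

```text
0 [[np.float64(0.101), np.float64(0.048)], [np.float64(0.073), np.float64(0.083)]]
6 [[np.float64(0.093), np.float64(0.045)], [np.float64(0.075), np.float64(0.073)]]
12 [[np.float64(0.086), np.float64(0.041)], [np.float64(0.076), np.float64(0.056)]]
18 [[np.float64(0.082), np.float64(0.051)], [np.float64(0.075), np.float64(0.036)]]
24 [[np.float64(0.082), np.float64(0.066)], [np.float64(0.075), np.float64(0.024)]]
30 [[np.float64(0.086), np.float64(0.074)], [np.float64(0.073), np.float64(0.039)]]
36 [[np.float64(0.093), np.float64(0.078)], [np.float64(0.072), np.float64(0.052)]]
42 [[np.float64(0.104), np.float64(0.075)], [np.float64(0.074), np.float64(0.059)]]
48 [[np.float64(0.108), np.float64(0.066)], [np.float64(0.084), np.float64(0.075)]]
54 [[np.float64(0.106), np.float64(0.053)], [np.float64(0.08), np.float64(0.083)]]
```

The scan shows there is no mirror ambiguity: the tallest really was at 24°, so the gap reading carries a +4 mm offset. Medium is at about 13°, so I'll grip it along 43°.

```bash
python3 - <<'E'
from act import *
pick_place("medium",43)
s=vision.snapshot("scene")
p,e=fit_prism("medium",[s],res["pl_medium"][:2],.018); print("placed S",p[:2],np.degrees(p[2])%60,e)
p,e=fit_prism("small",[s],res["small"][:2]); print("small",p,e,res["small"])
cv2.imwrite("pics/scene4.png",s["color"][:,:,::-1])
E
```

```text
q6max (np.float64(1.3557845708878022), np.float64(0.7504915783575618))
gripped 60.1 t 21.98 F [-0.8 -0.5  4.1] gap 0.0333
lifted 59.5 t 23.13 F [ 0.7 -0.1 -1.6] gap 0.0329
above t 25.27 F [-0.3 -0.5 -1. ] gap 0.0328
touch True 0.0009434123940837355 t 26.02 F [0.2 0.6 6.3] gap 0.0332
done t 27.43 F [ 0.6 -0.2  0.1] gap 0.0423
placed S [ 0.42206178 -0.20124862] 23.232306020825334 0.7257983418219701
small [0.420867   0.19130113 0.48705508] 0.037431297825822905 [0.42140393 0.19171613 0.49442446]
```

View pics/scene4.png

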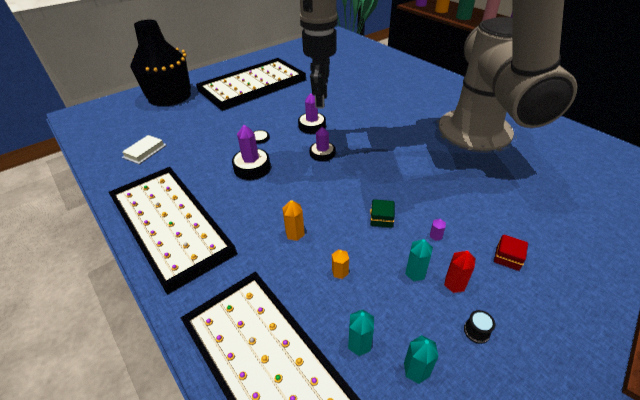

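Medium stands upright in the middle of its plinth at (321,145). The small crystal goes last, carried higher so it clears the tallest.

```bash
python3 - <<'E'
from act import *
pick_place("small",118,up=.2)
x,y,_=status.current_tool_pos(); bot.line_to([x,y,.25],rate=.15)
bot.move_ptp([.147,.504,.25],R(np.radians(73))); say("home")
v=[vision.snapshot(n) for n in("top","scene")]
for n in DIM:
    ms=[]
    for s in v:
        m=purple(s); u=proj(s,[*res["pl_"+n][:2],PL[n][1]+.6*DIM[n][2]])[0].round().astype(int)
        _,L=cv2.connectedComponents(m.astype(np.uint8)); ms.append((L==L[u[1],u[0]]).astype(np.float32))
    p,e=min((fit(v,ms,lambda p:prism(n,*p,PL[n][1]),[*res["pl_"+n][:2],a],[.005,.005,.15]) for a in(0,.35,.7)),key=lambda r:r[1])
    print(n,"offset mm",(p[:2]-res["pl_"+n][:2])*1e3,e)
c=np.vstack([cv2.resize(v[1]["color"][90:240,200:460],None,fx=2,fy=2),cv2.resize(v[0]["color"][130:280,200:460],None,fx=2,fy=2)])
cv2.imwrite("pics/final.png",c[:,:,::-1])
E
```

```text
q6max (np.float64(1.343282028139229), np.float64(5.201081170943102))
gripped 59.1 t 31.73 F [-0.9 -1.3  5.2] gap 0.0288
lifted 59.1 t 33.22 F [ 0.1 -1.2 -1.1] gap 0.0284
above t 36.93 F [ 0.1  0.6 -1. ] gap 0.0288
touch True 0.0007459369204281096 t 37.67 F [-1.   0.3  4.3] gap 0.0286
done t 39.08 F [-0.5 -0.2  0.3] gap 0.0379
home t 43.33 F [0.1 0.5 0.5] gap 0.0379
small offset mm [ 1.51774356 -0.93271035] 3.40878286646351
medium offset mm [-1.78721103 -1.60901979] 0.361359522414724
large offset mm [-1.85589531 -2.12109135] 0.28406981996691505
tallest offset mm [-1.33808649 -2.66903715] 0.4593911304795948
```

View pics/final.png

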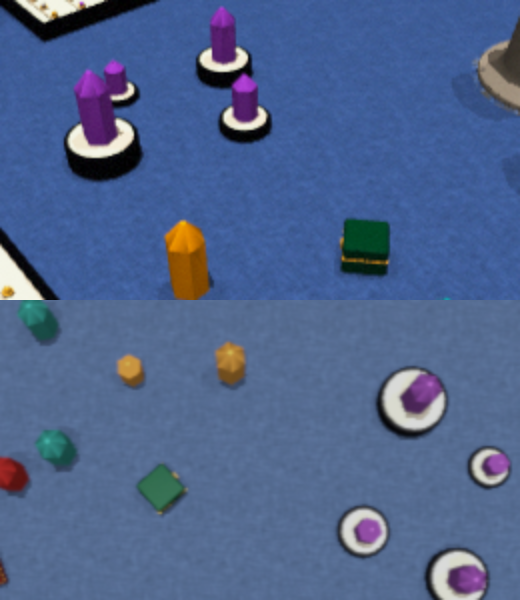

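All four crystals stand upright on the matching plinths, within about 3 mm of centre. The yellow crystals and look-alikes are untouched, so I'm handing in.

```bash
python3 -c "
from rig import close_job; print(close_job())"
```

```text
the job is handed in; nothing more can be done
None
```

I handed the job in at about 43 s: the four purple crystals stand upright on their matching plinths, placed tallest to smallest, about 3 mm or less off centre where both views gave a clean fit (the smallest partly by eye), and the yellow crystals were not touched.

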